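# Hold the sample cell in the water tester's light path

### The arm

A 6-joint arm with a two-finger parallel gripper is mounted at the origin on a cart in front of the work surface, level with it; the furniture and walls round the work are solid. World frame = base frame: x ahead of the robot, y to its left, z up, the work surface at z = 0. Lengths are in mm, angles in degrees, forces in N, time in s.
With the tool pointing down it reaches from about 350 to 725 mm from the base axis. Payload 4.3 kg.
Tool frame: the origin (TCP) lies where the fingers leave the gripper's body, on its centre line; the fingertips stand 73 mm ahead of it and the grasp point (between the pads) lies 54 mm ahead of it (manip.tip_extent is the distance from the TCP to the fingertips, in mm); z points along the fingers, y is the line along which they close (so a half turn about z gives the same grasp; the last joint's range is limited). The gripper opens to 85 mm and grips with 20 to 120 N. Pads are 22 mm wide; open, the fingers measure 114 mm over their backs; the gripper's body (76 mm by 85 mm) begins 54 mm behind the grasp point. The pads swing forward as they close: fully open they stand 13 mm farther back than shut.
Start: joints at [65.071, 21.618, 4.641, 73.018, 0, 83.68], TCP at [183.498, 544.965, 303.929] pointing down, gripper open.
Joint ranges: [-156.06, 156.06], [-48.1, 94.91], [-58.44, 69.94], [-101.28, 121.22], [-78.64, 73.56], [-180, 180]. Speed limits (degrees/s): [147.25, 147.25, 180, 180, 180, 180].

### API

Orientations are given as a 3x3 rotation matrix whose columns are the frame's x, y, z axes.
In Python, from workcell import manip gives the robot as it stands. The module is installed in compiled form; this text tells all that it offers.
- The arm moves only by the tool carry_out, never from a script. Its argument "plan" is a list of rows, each an object of numbers: "x", "y", "z": the shift along the tool's x, y, z in cm; "wx", "wy", "wz": the turn, a rotation vector about the tool's x, y, z in degrees; "grip": the gripper's target within -1 to 1 (fully open at 1, half-way at 0, shut at -1). In form: [{"x": .., "y": .., "z": .., "wx": .., "wy": .., "wz": .., "grip": ..}, ...]. A call has exactly 5 rows; each row shifts and turns the commanded pose from where the row before left it, along the tool's axes as they then stand; what a row does not reach is not made up. A row lasts 1/8 s, in which the tool goes at most 62.5 mm and 10.7 degrees, less where a joint would pass 70% of its speed; a pose out of reach is approached as far as the arm can. A call is refused whole if a number of a shift passes 6.25 or a number of a turn 10.7, either way. A call with a gripper value outside its range is refused whole. The fingers move at their own pace and stop on an object; "newtons" is the grip in N (left out, the last holds). Time passes only in rows, so rows that do not move let the fingers close, or fill a call up. It gives the time, the measured TCP pose, the force, the opening and the grip force at its end, in the units of the state.
- manip.observe(): the state, without advancing time (a new reading comes with each control period).
- manip.get_image(name): name is "scene" or "top"; returns a dict with "color" (384x512x3 uint8, blue, green, red), "range_z" (384x512 float32, mm along the optical axis (not along the pixel's ray), 0 where there is no reading), "fx", "fy", "cx", "cy" (pixels), "xyz" and "orientation" of the camera in the world. Camera axes: x right, y up, looking along -z (the intrinsics and any distortion apply to the point x, -y, -z); pixel columns grow to the right and rows downward; lengths in mm; the calibration is good to about 2 mm. A picture is of the moment at which its call begins.
- manip.job_done(): hands the job in; it is judged then, once.
The state is a dict: "t": time; "joints": joint angles; "joint_vel": joint speeds; "effort": joint torques, N m; "position": TCP position; "orientation": TCP orientation; "ft_force": force on the tool from outside, world axes, zero at the start; "torque": the same for the moment, N m; "gripper_width": finger opening in mm; "gripper_force": force on a finger pad.
Only numpy, scipy, OpenCV 4.12 (cv2) and the standard library are available. Lean on these libraries where they do the work, as an engineer would, in place of code of your own. Each camera call takes 0.05 s, during which the arm holds its last target. There are 200 camera calls.

### The job

Take the wing key from its holder, put its blade fully into the slot of the water tester's round knob and turn the knob clockwise as far as it goes, which swings the shutter off the lamp; the key may stay in the knob. Then pick up the empty glass sample cell by its two frosted faces only, never touching the clear ones, and hold it upright in the air midway between lamp and sensor, the ring marks on its clear faces in line with the two lenses. Finish while still holding it there, clear of the tester, and leave the cup, glasses, mill and spoon where they stand.

Things in the scene. Friction and masses are not known exactly. Their poses are not given: they have to be found in the camera images.
- tester: White water tester, fixed. Origin on the worktop under the middle of the light gate; z up; light runs along its y axis. Base 15 mm high, x = -38 to 38 mm, y = -160 to 75 mm. Two facing posts, 44 mm deep (x), tops at z = 115 mm: lamp post y = -62 to -32 mm, sensor post y = 32 to 62 mm; 64 mm gap between them. The slotted knob stands on the base at x = 0, y = -125 mm.
- beam (a point): Middle of the light path, midway between the two lenses, 85 mm above the worktop, straight above the tester's origin; axes as the tester's, y along the light. The shutter flag stays within 6 mm of the lamp post's face.
- knob_slot (a point): Mouth of the recess, on the knob's vertical axis in its top face, 37 mm above the worktop; turns with the knob. Knob: aluminium disc 52 mm across, 22 mm high, it can only turn. Recess: 36 mm long along this point's x, 9 mm wide along y, 16 mm deep, with a chamfered mouth; the key has about 0.18 rad of play in it.
- shutter_knob (a joint): Knob angle, rad: 0 shut, 1.4 the end stop (shutter open); grows clockwise seen from above; starts at 0 to 0.25. At 0 the slot lies along the tester's x axis. Friction (0.06 N m) keeps it where it is left.
- wing_key: Loose upright key, about 0.07 kg, 68 mm tall, balanced at z = 44 mm. Origin at the blade's tip, 12 mm above the worktop in the holder, 25 mm when seated in the knob. Blade 28 (x) x 4 (y) x 12 mm; round shoulder 32 mm across, z = 12 to 18 mm, rests on the rim; flat black handle 40 (x) x 12 (y) mm, z = 28 to 68 mm: grip its flat sides. Fits either way round and stands in the knob when let go.
- key_holder: Wooden block 54 (x) x 46 (y) x 24 mm, fixed, with a pocket along its x axis for the key's blade. Origin: middle of the underside. Stands left or right in front of the tester, the cell on the other side.
- cell: Loose empty open-topped rectangular cell, about 0.07 kg, upright on the worktop. Origin: middle of the underside, z up. 24 mm along x, 32 mm along y. Frosted, ribbed faces at y = +-16 mm (24 mm wide, 92 mm high): grip these, upper half, closing along y. Clear faces at x = +-12 mm (84 mm high): not to be touched; light passes along x, either way round.
- cell_window (a point): Middle of the cell's measuring window, on its vertical axis 26 mm above its underside, between the ring marks (16 mm across) on the two clear faces; belongs at the middle of the light path.
- tumbler: Small drinking glass, 51 mm across, 58 mm high, standing in front of the tester between holder and cell; bystander. Origin at the middle of its underside.
- cup: White low mug with a handle, 63 x 88 x 52 mm, at the right; bystander. Origin at its underside.
- mill: Salt mill, 44 mm across, 90 mm high, right of the tester; bystander. Origin at its underside.
- teaspoon: Steel teaspoon, 131 mm long, at the front left; bystander. Origin at its middle.
- big_glass: Drinking glass, 81 mm across, 88 mm high, at the left; bystander. Origin at its underside.
Not all that is in view belongs to the job. Leave any yellow look-alike of the cell alone.

How it is judged:
By the outcome, as a careful person would: the job done as asked, in the order asked, and still so for the second after the job is handed in, while the arm keeps its last pose, push and grip.
It also fails if it takes over 59 s, if anything falls off the work surface, if the arm or the gripper's body presses on something with over 40 N, if the wrist force passes 120 N, or if a joint passes its speed limit or range.

## Working session

There is one attempt and no reset: what is moved stays moved. The work goes in short steps, Python scripts to look and compute and a tool call to move; the robot and the scene stay as the last step left them, time stands still between calls to the robot, and variables do not carry over. Pictures are saved under pics/ and viewed, at most 10 in all, crops included, and the job is handed in when it is done.

Besides the shell and the picture viewer there is one more tool, called after "Request:" as name([rows], argument=value, ...), one row to a line, values as JSON. carry_out: Moves the arm, as the interface text tells. Its arguments: {"type":"object","properties":{"plan":{"type":"array","items":{"type":"object","properties":{"x":{"type":"number"},"y":{"type":"number"},"z":{"type":"number"},"wx":{"type":"number"},"wy":{"type":"number"},"wz":{"type":"number"},"grip":{"type":"number"}}}},"newtons":{"type":"number"}},"required":["plan"]}

```bash
mkdir -p pics; cat > h.py <<'E'
import numpy as np, cv2
from workcell import manip
def pts(im):
    h,w=im["range_z"].shape; u,v=np.meshgrid(np.arange(w),np.arange(h)); d=im["range_z"].astype(float)
    c=np.stack([(u-im["cx"])/im["fx"]*d,-(v-im["cy"])/im["fy"]*d,-d],-1)
    return c@np.array(im["orientation"]).T+np.array(im["xyz"])
def ray(im,u,v,z):
    c=np.array([(u-im["cx"])/im["fx"],-(v-im["cy"])/im["fy"],-1.]); r=np.array(im["orientation"])@c; o=np.array(im["xyz"])
    return o+r*(z-o[2])/r[2]
E
python3 - <<'E'
from h import *
for n in("scene","top"):
    im=manip.get_image(n); np.save(f"{n}0.npy",im,allow_pickle=True)
    print(n,{k:(np.round(v,3).tolist()) for k,v in im.items() if k not in("color","range_z")})
    cv2.imwrite(f"pics/{n}0.png",cv2.resize(im["color"],(800,600),interpolation=cv2.INTER_CUBIC))
s=manip.observe(); print(s)
E
```

```text
scene {'fx': 488.783, 'fy': 488.783, 'cx': 247.394, 'cy': 192.72, 'xyz': [-585.217, 801.966, 723.028], 'orientation': [[-0.598, 0.345, -0.723], [-0.801, -0.267, 0.535], [-0.008, 0.9, 0.436]]}
top {'fx': 498.223, 'fy': 498.223, 'cx': 255.524, 'cy': 196.312, 'xyz': [-462.099, 319.061, 1447.468], 'orientation': [[-0.313, 0.754, -0.577], [-0.95, -0.252, 0.186], [-0.005, 0.606, 0.795]]}
{'t': 0.1, 'joints': array([ 6.50712767e+01,  2.16575791e+01,  4.57062695e+00,  7.30176316e+01,
       -5.07536584e-04,  8.36793936e+01]), 'joint_vel': array([-0.00196512,  0.01885383,  0.31655552, -0.04186806,  0.08337422,
       -0.04678363]), 'effort': array([ 3.12006141e-04, -4.64694965e+01,  2.70582980e+01,  1.20676504e-02,
       -2.36759270e-04, -1.91110999e-06]), 'position': array([183.29233803, 544.52808136, 303.05575642]), 'orientation': array([[-9.47723144e-01,  3.19092875e-01, -7.61326393e-04],
       [ 3.19093725e-01,  9.47721711e-01, -1.65900297e-03],
       [ 1.92149526e-04, -1.81520998e-03, -9.99998334e-01]]), 'ft_force': array([ 0.55160507, -0.87757539, -0.76573414]), 'torque': array([-0.01370674,  0.00692822,  0.01377578]), 'gripper_force': 0.0, 'gripper_width': 85.08559660584217}
```

View pics/scene0.png

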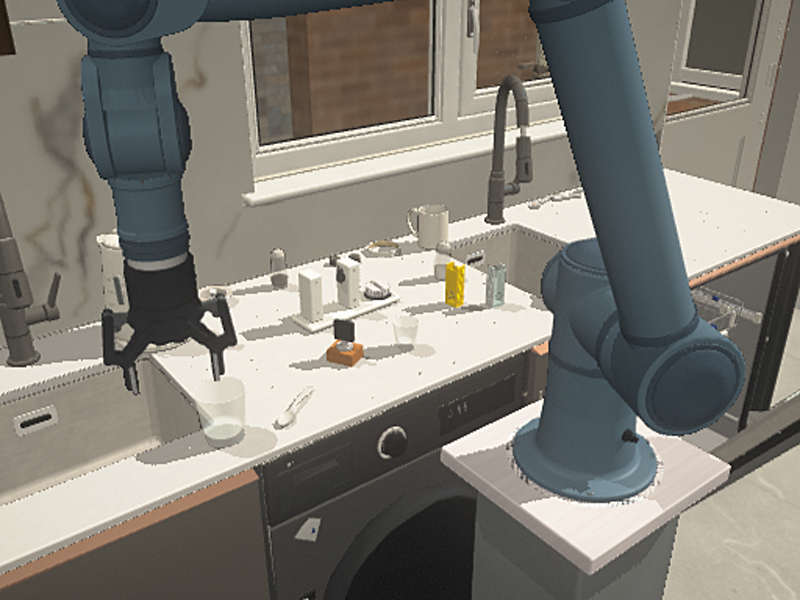

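View pics/top0.png

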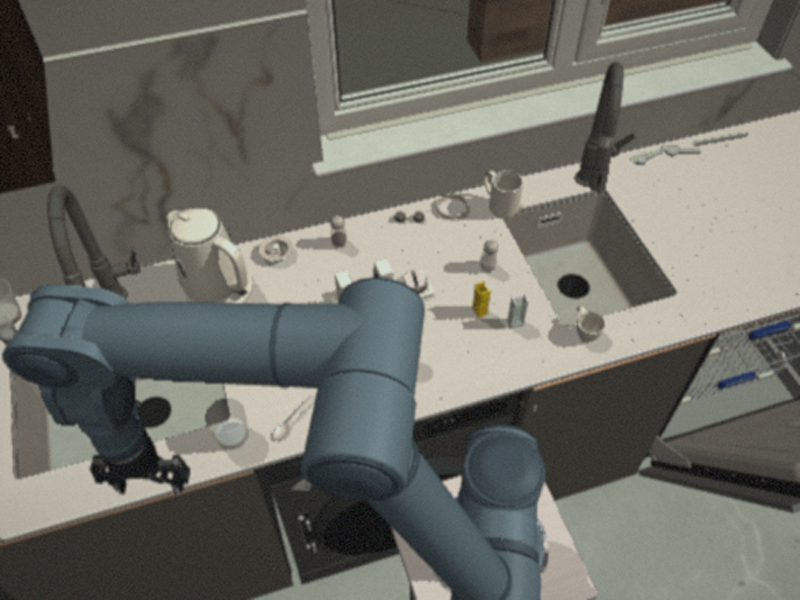

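Scene view (800x600 px): the key and wooden holder are at (345,345) and the tester posts at (312,295) and (348,283), with the knob at (377,290). The tumbler is at (405,330), the spoon at (295,408) and the big glass at (222,410). There are two cell candidates: the yellow one at (455,284) and the clear glass one at (495,285). The clear one is empty glass, so it fits the description; I'll confirm it in a crop. In the top view the arm hides the tester.

```bash
python3 - <<'E'
from h import *
im=np.load("scene0.npy",allow_pickle=True).item(); P=pts(im); c=im["color"]
crop=c[148:240,182:334]; cv2.imwrite("pics/crop0.png",cv2.resize(crop,None,fx=5.2,fy=5.2,interpolation=cv2.INTER_CUBIC))
hsv=cv2.cvtColor(c,cv2.COLOR_BGR2HSV)
reg=np.zeros(c.shape[:2],bool); reg[148:240,182:334]=1
ok=reg&(im["range_z"]>0)
def show(n,m):
    q=P[m]
    if len(q)<4: print(n,len(q)); return
    r=cv2.minAreaRect(q[:,:2].astype(np.float32)); print(n,len(q),"med",np.median(q,0).round(1),"rect",np.round(r[0],1),np.round(r[1],1),round(r[2],1),"z",np.percentile(q[:,2],[2,98]).round(1))
Z=P[...,2]
tops=ok&(abs(Z-115)<4)&(P[...,0]<900)
n,l,st,ce=cv2.connectedComponentsWithStats(tops.astype(np.uint8))
for i in range(1,n):
    if st[i,4]>8: print(ce[i].round(0)); show("post top",l==i)
wood=ok&(hsv[...,0]>5)&(hsv[...,0]<20)&(hsv[...,1]>130)
show("wood",wood); show("woodtop",wood&(abs(Z-24)<4))
blk=ok&(hsv[...,2]<60)
n,l,st,ce=cv2.connectedComponentsWithStats(blk.astype(np.uint8))
for i in range(1,n):
    if st[i,4]>15: print("blk",ce[i].round(0)); show("",l==i)
show("yellow",ok&(hsv[...,0]>20)&(hsv[...,0]<32)&(hsv[...,1]>150))
box=np.zeros_like(reg); box[164:200,308:326]=1
show("cell",ok&box&(Z>10)); show("cell top",ok&box&(Z>78))
kn=np.zeros_like(reg); kn[174:196,228:256]=1
show("knob top",ok&kn&(abs(Z-37)<4)); show("base",ok&(abs(Z-15)<3.5)&(P[...,0]>480))
E
```

```text
[222. 168.]
post top 60 med [621.5   8.  114.5] rect [626.1   4.3] [48.1 35.7] 5.4 z [111.1 117.5]
[198. 175.]
post top 62 med [617.7 101.3 114.3] rect [620.9 100.1] [50.1 29.1] 2.2 z [111.4 117.1]
wood 134 med [448.  127.3  21.9] rect [465.1 123.8] [55.8 53.9] 30.0 z [ 0.9 26.7]
woodtop 74 med [451.6 127.3  23.7] rect [465.6 124. ] [57.3 51. ] 27.2 z [21.2 26.8]
blk [215. 210.]
 18 med [478.6 135.2  60.6] rect [475.7 132.6] [ 9.5 15.5] 50.8 z [40.9 79.7]
yellow 295 med [ 508.5 -185.3   49.5] rect [ 516.4 -192.8] [37.8 32.5] 7.1 z [ 2.4 90.2]
cell 294 med [ 453.3 -251.    54.2] rect [ 459.6 -258. ] [40.4 34.2] 81.7 z [11.4 92.3]
cell top 64 med [ 458.7 -257.6   84.4] rect [ 461.2 -257. ] [35.9 29.9] 83.9 z [78.1 93.3]
knob top 90 med [628.7 -71.9  36.8] rect [618.8 -56.1] [ 51.3 101.9] 40.3 z [33.4 39.3]
base 734 med [625.8 -34.9  15.1] rect [ 736.5 -145.4] [481.1 437.6] 75.1 z [11.8 18.2]
```

View pics/crop0.png

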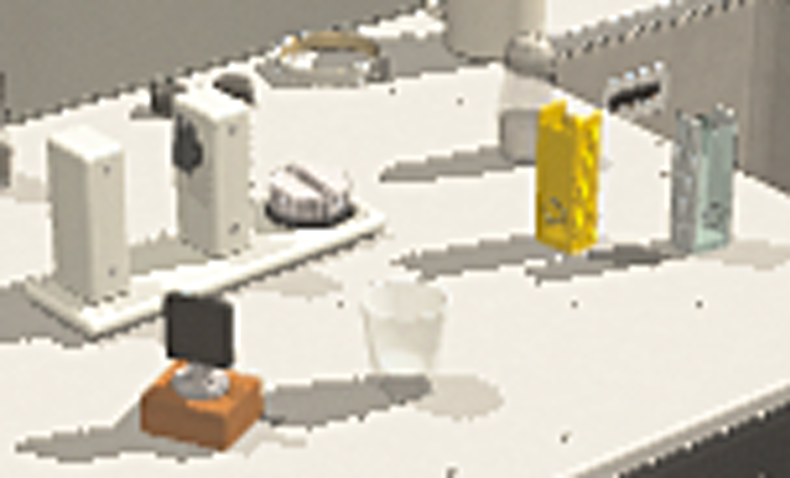

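The crop confirms it: the clear ribbed-sided cell with a ring mark is at crop (705,180), and the yellow look-alike at (570,180) is not to be touched. The knob's slot shows at crop (305,185), and the key's flat handle faces the camera at (200,328).

```bash
cat >> h.py <<'E'
from scipy.spatial.transform import Rotation as Ro
def rows(tgt,yaw,n,o=None,p=None):
    "rows to bring tool (pointing down) to tgt with tool-x yaw (deg), shift first along the axes before each turn"
    s=manip.observe(); p=s["position"] if p is None else np.array(p); R=np.array(s["orientation"]) if o is None else o
    y=np.radians(yaw); T=np.array([[np.cos(y),np.sin(y),0],[np.sin(y),-np.cos(y),0],[0,0,-1.]])
    rv=Ro.from_matrix(R.T@T).as_rotvec(degrees=True); d=np.array(tgt)-p; out=[]
    for i in range(n):
        sh=R.T@(d/n)/10; out.append((sh.round(2).tolist(),(rv/n).round(2).tolist())); R=R@Ro.from_rotvec(rv/n,degrees=True).as_matrix()
    for r in out: print(r)
    return out
E
python3 - <<'E'
from h import *
print("tip",manip.tip_extent)
im=np.load("scene0.npy",allow_pickle=True).item(); P=pts(im); c=im["color"]; g=cv2.cvtColor(c,cv2.COLOR_BGR2GRAY); Z=P[...,2]
m=np.zeros(g.shape,np.uint8); m[202:221,210:230]=(g[202:221,210:230]<110); 
n,l,st,ce=cv2.connectedComponentsWithStats(m); i=1+np.argmax(st[1:,4]); m=l==i
print(st[i],ce[i]); q=P[m&(Z>42)&(Z<80)]; q=q[abs(q[:,0]-np.median(q[:,0]))<30]
u,v=ce[i]; print("axis@60",ray(im,u,v,60).round(1))
r=cv2.minAreaRect(q[:,:2].astype(np.float32)); 
w,V=np.linalg.eigh(np.cov(q[:,:2].T)); print("handle",len(q),q.mean(0).round(1),"dir",np.degrees(np.arctan2(V[1,1],V[0,1])).round(1),np.sqrt(w).round(1))
# holder: hull of wood mask
hsv=cv2.cvtColor(c,cv2.COLOR_BGR2HSV); wd=((hsv[...,0]>4)&(hsv[...,0]<20)&(hsv[...,1]>120)).astype(np.uint8); wd[:205]=0; wd[:,:205]=0; wd[:,236:]=0; wd[236:]=0
ct=max(cv2.findContours(wd,0,2)[0],key=cv2.contourArea); h=cv2.approxPolyDP(cv2.convexHull(ct),1.2,True)[:,0]
for a in h: print(a,"z24",ray(im,*a,24)[:2].round(0),"z0",ray(im,*a,0)[:2].round(0))
# base plate edges: front lower edge of tester, fit line on base-top pixels
# posts: vertical front-face fits
for nm,(u0,u1,v0,v1) in {"sens":(192,206,182,200),"lamp":(217,229,172,192)}.items():
    s=P[v0:v1,u0:u1].reshape(-1,3); s=s[(s[:,2]>25)&(s[:,2]<110)&(s[:,0]<680)]
    print(nm,len(s),np.percentile(s,[3,50,97],axis=0).round(0).tolist())
# slot: print gray patch of knob
print(g[178:196,232:252])
E
```

```text
tip 72.6
[213 204  14  15 169] [219.95857988 211.1183432 ]
axis@60 [466.  123.3  60. ]
handle 155 [461.9 125.9  62.4] dir -148.4 [ 3.  11.6]
[216 217] z24 [499. 117.] z0 [536.  93.]
[231 221] z24 [452.  95.] z0 [488.  71.]
[231 228] z24 [418. 119.] z0 [453.  95.]
[224 234] z24 [403. 153.] z0 [437. 131.]
[209 230] z24 [447. 175.] z0 [483. 153.]
[209 224] z24 [476. 156.] z0 [513. 134.]
sens 252 [[597.0, 87.0, 36.0], [605.0, 111.0, 66.0], [639.0, 116.0, 97.0]]
lamp 239 [[602.0, -3.0, 36.0], [610.0, 17.0, 70.0], [638.0, 25.0, 104.0]]
[[239 237 237 237 239 240 241 240 238 237 237 238 239 238 237 237 238 237
  237 237]
 [240 239 238 240 241 221 216 240 243 244 241 240 239 237 238 237 237 237
  237 238]
 [238 239 238 218 218 138 175 187 212 249 244 245 242 240 241 242 232 238
  238 237]
 [239 235 199 248 242 211 187 133 139 191 247 244 243 243 242 242 211 239
  238 237]
 [241 243 252 248 245 244 242 175 113 130 170 236 253 242 244 244 226 226
  240 237]
 [240 229 200 251 248 245 247 243 209 148 125 151 200 252 249 248 247 207
  242 239]
 [241 218 155 169 214 255 248 248 248 246 181 126 180 
[... 266 characters left out ...]
 131 126
  196 244]
 [187  43  95 136 165 160 178 141 141 136 123 160 111 180 196 131  90  66
  143 227]
 [187  87  58  86 111 125 150 137 148 157 129 150  97 138 107  83  57  57
  195 229]
 [190 178  90  48  67  76  89  87  92  94  86  90  74  84  54  61 141 241
  233 245]
 [185 192 176 132 133  60  66  39  41  40  40  40  40  76 136 237 243 255
  255 255]
 [176 179 180 174 176 165 184 255 255 255 255 255 255 255 255 255 255 252
  242 230]
 [233 237 255 255 255 255 255 255 255 255 254 255 255 255 255 246 237 214
  181 119]
 [236 237 243 242 242 241 242 254 254 255 255 255 247 237 225 197 164 120
  127 201]
 [235 234 233 233 232 234 251 255 255 252 240 230 202 172 127 117 108 108
  202 215]]
```

```bash
python3 - <<'E'
from h import *
rows([466,123.5,215],211,10)
E
```

```text
([-4.02, -3.09, 0.89], [-0.01, -0.01, -4.96])
([-3.74, -3.42, 0.89], [-0.01, -0.01, -4.96])
([-3.43, -3.73, 0.89], [-0.01, -0.01, -4.96])
([-3.09, -4.02, 0.88], [-0.01, -0.01, -4.96])
([-2.74, -4.27, 0.88], [-0.01, -0.01, -4.96])
([-2.36, -4.49, 0.88], [-0.01, -0.01, -4.96])
([-1.96, -4.68, 0.88], [-0.01, -0.01, -4.96])
([-1.55, -4.83, 0.88], [-0.01, -0.01, -4.96])
([-1.12, -4.95, 0.88], [-0.01, -0.01, -4.96])
([-0.69, -5.02, 0.88], [-0.01, -0.01, -4.96])
```

Request:
carry_out([
  {"x": -4.0, "y": -3.1, "z": 0.9, "wz": -5},
  {"x": -3.7, "y": -3.4, "z": 0.9, "wz": -5},
  {"x": -3.4, "y": -3.7, "z": 0.9, "wz": -5},
  {"x": -3.1, "y": -4.0, "z": 0.9, "wz": -5},
  {"x": -2.7, "y": -4.3, "z": 0.9, "wz": -5},
])

```text
invalid input
```

Request:
carry_out([
  {"x": -2.4, "y": -4.5, "z": 0.9, "wz": -5},
  {"x": -2.0, "y": -4.7, "z": 0.9, "wz": -5},
  {"x": -1.6, "y": -4.8, "z": 0.9, "wz": -5},
  {"x": -1.1, "y": -5.0, "z": 0.9, "wz": -5},
  {"x": -0.7, "y": -5.0, "z": 0.9, "wz": -5},
])

```text
invalid input
```

```bash
python3 - <<'E'
from h import *
ims={n:manip.get_image(n) for n in("scene","top")}
for n in ims: np.save(f"{n}1.npy",ims[n],allow_pickle=True)
a=cv2.resize(ims["scene"]["color"][100:250,170:350],(720,600),interpolation=cv2.INTER_CUBIC)
cv2.imwrite("pics/s1.png",cv2.hconcat([cv2.resize(ims["scene"]["color"][130:250,170:290],(400,400)),cv2.resize(ims["top"]["color"][140:260,200:320],(400,400))]))
rows([466,123.5,118],211,5)
E
```

```text
([-8.05, -6.17, 3.71], [-0.01, -0.01, -9.92])
([-6.86, -7.47, 3.71], [-0.01, -0.01, -9.92])
([-5.47, -8.54, 3.71], [-0.01, -0.01, -9.92])
([-3.92, -9.36, 3.71], [-0.01, -0.01, -9.92])
([-2.25, -9.89, 3.71], [-0.01, -0.01, -9.92])
```

View pics/s1.png

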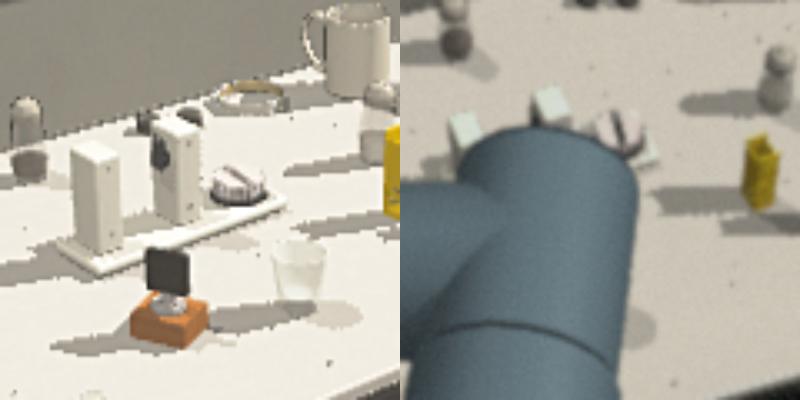

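The move was refused because its rows lacked some fields, so nothing moved. This view is the same scene, with the knob slot also visible in the top view near native (267,180). I'll resend with every field filled in.

Request:
carry_out([
  {"x": -4.0, "y": -3.1, "z": 0.9, "wx": 0, "wy": 0, "wz": -5, "grip": 1},
  {"x": -3.7, "y": -3.4, "z": 0.9, "wx": 0, "wy": 0, "wz": -5, "grip": 1},
  {"x": -3.4, "y": -3.7, "z": 0.9, "wx": 0, "wy": 0, "wz": -5, "grip": 1},
  {"x": -3.1, "y": -4.0, "z": 0.9, "wx": 0, "wy": 0, "wz": -5, "grip": 1},
  {"x": -2.7, "y": -4.3, "z": 0.9, "wx": 0, "wy": 0, "wz": -5, "grip": 1},
])

```text
t: 0.82
position: [324.7, 333.8, 258.6]
orientation: [[-0.993, -0.114, 0.0], [-0.114, 0.993, 0.0], [-0.0, 0.0, -1.0]]
ft_force: [0.1, 1.2, 0.2]
gripper_width: 85.2
gripper_force: 0.0
```

```bash
python3 - <<'E'
from h import *
im=np.load("top1.npy",allow_pickle=True).item(); g=cv2.cvtColor(im["color"],cv2.COLOR_BGR2GRAY); P=pts(im)
print(g[170:190,257:277])
sc=np.load("scene1.npy",allow_pickle=True).item()
for uv in((237.5,180),(238.5,181),(240,182),(241.5,183),(243,184)): print(ray(sc,*uv,37).round(1))
# post tops in top view
Z=P[...,2]
m=(abs(Z-115)<5)&(g>170); m[:150]=0;m[200:]=0;m[:,:205]=0;m[:,260:]=0
n,l,st,ce=cv2.connectedComponentsWithStats(m.astype(np.uint8))
for i in range(1,n):
    if st[i,4]>8: print(st[i],ce[i].round(1),ray(im,*ce[i],115).round(1))
E
```

```text
[[197 199 196 197 198 197 199 195 196 196 195 197 195 198 196 197 198 194
  197 197]
 [195 197 196 202 198 199 198 195 198 196 199 199 196 198 200 196 195 195
  197 199]
 [197 197 199 198 196 188 182 180 188 197 195 198 200 201 198 198 195 196
  199 195]
 [200 200 191 189 192 180 149 147 166 191 200 201 209 208 201 197 198 197
  195 196]
 [198 194 181 181 200 188 136 122 138 183 200 201 207 209 204 198 195 194
  197 196]
 [190 190 181 189 204 192 140 112 118 176 195 200 201 206 202 197 195 198
  197 197]
 [170 182 199 204 203 193 156 104  95 152 192 202 204 203 199 193 193 196
  198 198]
 [155 165 197 203 206 203 181 108  71 123 186 202 205 203 199 179 181 192
  197 197]
 [144 150 191 203 205 203 190 121  62 112 186 201 203 201 194 164 168 189
  196 193]
 [139 141 170 199 206 207 194 139  77  95 164 198 205 201 184 165 179 199
  198 199]
 [115 118 140 190 205 205 199 166  94  76 136 193 206 200 177 146 161 199
  199 197]
 [ 80  84 118 174 198 207 205 187 114  75 121 192 204 196 167 126 144 199
  201 196]
 [ 86  84  83 130 171 190 203 192 125  88 125 176 186 170 141 108 143 191
  206 199]
 [112 101  87  87 117 155 175 171 137 105 121 142 140 120 103  99 147 193
  211 204]
 [118 114 113  96  91  99 111 119 117 104 121 111 105  84  80 101 154 191
  212 209]
 [121 121 120 114 106  96  83  78  84  85 105  90  79  71  96 140 174 188
  212 212]
 [119 117 120 119 117 112  99  85  76  76  71  69  71  92 143 182 193 201
  213 213]
 [120 118 117 121 115 114 110 106  87  68  69  93 128 153 181 203 208 203
  201 195]
 [118 120 118 117 111 112 117 111 105  88  90 132 175 189 192 190 191 177
  162 163]
 [118 117 118 118 117 119 117 113 112 101  90 123 176 187 166 156 151 141
  139 157]]
[653.6 -73.4  37. ]
[644.9 -71.3  37. ]
[635.2 -70.6  37. ]
[625.6 -69.8  37. ]
[616.  -69.1  37. ]
[240 166  11  10  59] [244.8 170.6] [624.1   7.2 115. ]
[214 173  11  11  62] [219.3 178. ] [620.  100.9 115. ]
```

Request:
carry_out([
  {"x": -2.4, "y": -4.5, "z": 0.9, "wx": 0, "wy": 0, "wz": -5, "grip": 1},
  {"x": -2.0, "y": -4.7, "z": 0.9, "wx": 0, "wy": 0, "wz": -5, "grip": 1},
  {"x": -1.6, "y": -4.8, "z": 0.9, "wx": 0, "wy": 0, "wz": -5, "grip": 1},
  {"x": -1.1, "y": -5.0, "z": 0.9, "wx": 0, "wy": 0, "wz": -5, "grip": 1},
  {"x": -0.7, "y": -5.0, "z": 0.9, "wx": 0, "wy": 0, "wz": -5, "grip": 1},
])

```text
t: 1.45
position: [468.3, 123.7, 213.6]
orientation: [[-0.852, -0.523, 0.0], [-0.523, 0.852, 0.0], [-0.0, 0.0, -1.0]]
ft_force: [1.1, -0.6, -0.9]
gripper_width: 85.2
gripper_force: 0.0
```

```bash
python3 - <<'E'
from h import *
im=np.load("top1.npy",allow_pickle=True).item(); g=cv2.cvtColor(im["color"],cv2.COLOR_BGR2GRAY).astype(float)
L=[]
for v in range(173,182):
    u=np.arange(262,269); w=np.clip(185-g[v,262:269],0,None); L.append(ray(im,(u*w).sum()/w.sum(),v,37)[:2])
L=np.array(L); d=np.linalg.svd(L-L.mean(0))[2][0]; print(L.round(1).tolist(),L.mean(0).round(1),np.degrees(np.arctan(d[1]/d[0])))
im=manip.get_image("scene"); np.save("scene2.npy",im,allow_pickle=True)
cv2.imwrite("pics/s2.png",cv2.resize(im["color"][130:250,150:310],(800,600),interpolation=cv2.INTER_CUBIC))
print(manip.observe()["position"])
rows([466,123.5,118],211,3)
E
```

```text
[[654.3, -73.8], [649.4, -73.2], [644.7, -72.3], [639.8, -72.0], [634.8, -71.7], [630.2, -70.6], [625.4, -70.1], [620.5, -69.9], [615.7, -69.3]] [635.  -71.4] -6.686118168970077
[471.45420308 119.34796985 212.71096888]
([0.08, 0.23, 3.16], [-0.1, -0.0, 0.12])
([0.08, 0.22, 3.16], [-0.1, -0.0, 0.12])
([0.08, 0.22, 3.16], [-0.1, -0.0, 0.12])
```

View pics/s2.png

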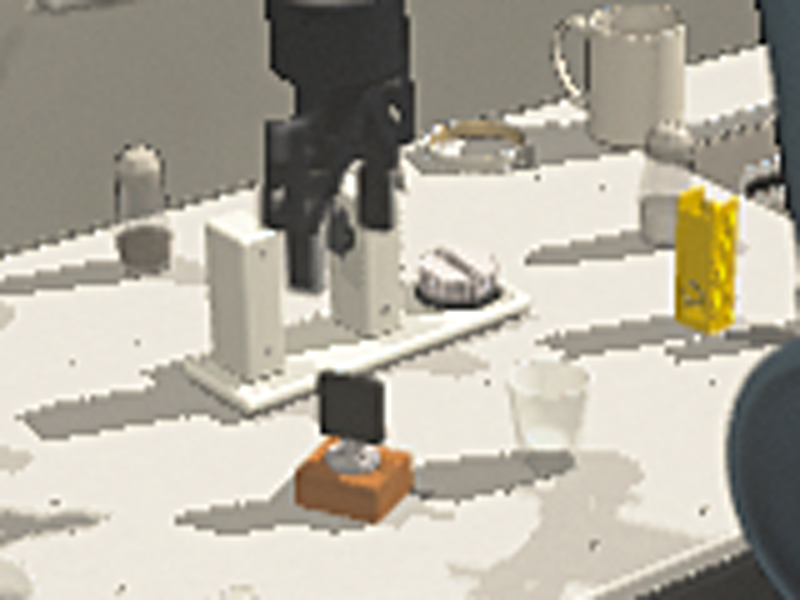

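The open gripper hovers above the key: fingers at crop (300,230) and (380,190), handle at (350,405). I'll lower it with the fingers open, then check the position.

Request:
carry_out([
  {"x": 0, "y": 0, "z": 2.5, "wx": 0, "wy": 0, "wz": 0, "grip": 1},
  {"x": 0, "y": 0, "z": 2.0, "wx": 0, "wy": 0, "wz": 0, "grip": 1},
  {"x": 0, "y": 0, "z": 0.5, "wx": 0, "wy": 0, "wz": 0, "grip": 1},
  {"x": 0, "y": 0, "z": 0, "wx": 0, "wy": 0, "wz": 0, "grip": 1},
  {"x": 0, "y": 0, "z": 0, "wx": 0, "wy": 0, "wz": 0, "grip": 1},
])

```text
t: 2.12
position: [468.2, 125.5, 164.8]
orientation: [[-0.854, -0.521, 0.002], [-0.521, 0.854, 0.0], [-0.002, -0.001, -1.0]]
ft_force: [-0.1, -0.4, 0.2]
gripper_width: 85.5
gripper_force: 0.0
```

```bash
python3 - <<'E'
from h import *
rows([466,123.5,118],211,4)
E
```

```text
([0.07, -0.01, 1.17], [-0.01, 0.02, 0.1])
([0.07, -0.01, 1.17], [-0.01, 0.02, 0.1])
([0.07, -0.01, 1.17], [-0.01, 0.02, 0.1])
([0.07, -0.02, 1.17], [-0.01, 0.02, 0.1])
```

Request:
carry_out([
  {"x": 0.1, "y": 0, "z": 2.0, "wx": 0, "wy": 0, "wz": 0.4, "grip": 1},
  {"x": 0.1, "y": 0, "z": 1.7, "wx": 0, "wy": 0, "wz": 0, "grip": 1},
  {"x": 0.1, "y": 0, "z": 1.0, "wx": 0, "wy": 0, "wz": 0, "grip": 1},
  {"x": 0, "y": 0, "z": 0, "wx": 0, "wy": 0, "wz": 0, "grip": 1},
  {"x": 0, "y": 0, "z": 0, "wx": 0, "wy": 0, "wz": 0, "grip": 0},
], newtons=40)

```text
t: 2.75
position: [465.7, 123.8, 117.6]
orientation: [[-0.857, -0.515, 0.001], [-0.515, 0.857, 0.0], [-0.001, -0.0, -1.0]]
ft_force: [-0.2, -0.1, 0.9]
gripper_width: 69.4
gripper_force: 0.0
```

Request:
carry_out([
  {"x": 0, "y": 0, "z": 0, "wx": 0, "wy": 0, "wz": 0, "grip": -0.5},
  {"x": 0, "y": 0, "z": 0, "wx": 0, "wy": 0, "wz": 0, "grip": -1},
  {"x": 0, "y": 0, "z": 0, "wx": 0, "wy": 0, "wz": 0, "grip": -1},
  {"x": 0, "y": 0, "z": 0, "wx": 0, "wy": 0, "wz": 0, "grip": -1},
  {"x": 0, "y": 0, "z": 0, "wx": 0, "wy": 0, "wz": 0, "grip": -1},
], newtons=40)

```text
t: 3.38
position: [465.3, 123.7, 117.2]
orientation: [[-0.857, -0.515, 0.001], [-0.515, 0.857, 0.0], [-0.001, -0.0, -1.0]]
ft_force: [-0.2, 0.0, 2.5]
gripper_width: 11.6
gripper_force: 39.6
```

The key is gripped at 11.6 mm wide with 40 N. Next: lift it and sharpen the knob centre from the base corners and post edges.

Request:
carry_out([
  {"x": 0, "y": 0, "z": -1.5, "wx": 0, "wy": 0, "wz": 0, "grip": -1},
  {"x": 0, "y": 0, "z": -2.5, "wx": 0, "wy": 0, "wz": 0, "grip": -1},
  {"x": 0, "y": 0, "z": -2.5, "wx": 0, "wy": 0, "wz": 0, "grip": -1},
  {"x": 0, "y": 0, "z": -0.5, "wx": 0, "wy": 0, "wz": 0, "grip": -1},
  {"x": 0, "y": 0, "z": 0, "wx": 0, "wy": 0, "wz": 0, "grip": -1},
])

```text
t: 4.0
position: [464.9, 123.7, 186.5]
orientation: [[-0.857, -0.515, -0.0], [-0.515, 0.857, 0.0], [0.0, 0.0, -1.0]]
ft_force: [-0.3, -0.5, -1.2]
gripper_width: 11.3
gripper_force: 39.3
```

```bash
python3 - <<'E'
from h import *
im=manip.get_image("scene"); t=manip.get_image("top"); np.save("scene3.npy",im,allow_pickle=True)
a=cv2.resize(im["color"][150:235,180:280],(800,600)[:1]+(600,),interpolation=cv2.INTER_CUBIC) if 0 else cv2.resize(im["color"][160:220,180:260],(800,600),interpolation=cv2.INTER_CUBIC)
cv2.imwrite("pics/s3.png",a)
for n,i in(("scene",im),("top",t)):
    P=pts(i); Z=P[...,2]; g=cv2.cvtColor(i["color"],cv2.COLOR_BGR2GRAY)
    q=P[(abs(Z-115)<5)&(abs(P[...,0]-622)<45)&(abs(P[...,1]-54)<75)&(g>150)]
    for lo,hi in((-20,40),(70,130)):
        s=q[(q[:,1]>lo)&(q[:,1]<hi)]
        if len(s)>5: print(n,"post",len(s),np.percentile(s[:,:2],[5,50,95],axis=0).round(1).tolist())
    q=P[(abs(Z-37)<3)&(np.hypot(P[...,0]-630,P[...,1]+71)<45)]
    if len(q)>5: print(n,"knob",len(q),np.percentile(q[:,:2],[3,50,97],axis=0).round(1).tolist(),cv2.minEnclosingCircle(q[:,:2].astype(np.float32)))
E
```

```text
scene post 67 [[600.1, 89.3], [615.7, 102.8], [639.7, 113.8]]
scene knob 78 [[606.7, -95.0], [632.0, -71.8], [655.3, -47.9]] ((629.7627563476562, -74.32430267333984), 30.74919319152832)
```

View pics/s3.png

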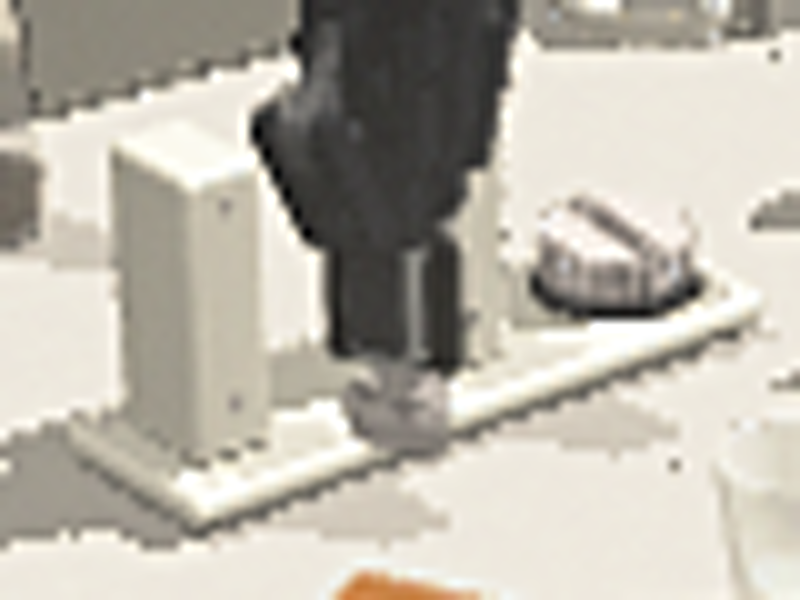

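The blade hangs clear below the pads at crop (400,420). The knob with its diagonal slot is at (610,240), and its centre comes out at about (630,-71), slot yaw about -6.7°, start angle about 9°. Both are within the limits given.

```bash
python3 - <<'E'
from h import *
rows([629.5,-71,186],173.3,8)
E
```

```text
([-0.52, -3.15, -0.01], [0.0, -0.01, 4.71])
([-0.77, -3.1, -0.01], [0.0, -0.01, 4.71])
([-1.03, -3.02, -0.01], [0.0, -0.01, 4.71])
([-1.27, -2.93, -0.01], [0.0, -0.01, 4.71])
([-1.51, -2.81, -0.01], [0.0, -0.01, 4.71])
([-1.73, -2.68, -0.0], [0.0, -0.01, 4.71])
([-1.95, -2.53, -0.0], [0.0, -0.01, 4.71])
([-2.15, -2.36, -0.0], [0.0, -0.01, 4.71])
```

Request:
carry_out([
  {"x": -0.52, "y": -3.15, "z": 0, "wx": 0, "wy": 0, "wz": 4.7, "grip": -1},
  {"x": -0.77, "y": -3.1, "z": 0, "wx": 0, "wy": 0, "wz": 4.7, "grip": -1},
  {"x": -1.03, "y": -3.0, "z": 0, "wx": 0, "wy": 0, "wz": 4.7, "grip": -1},
  {"x": -1.27, "y": -2.93, "z": 0, "wx": 0, "wy": 0, "wz": 4.7, "grip": -1},
  {"x": -1.5, "y": -2.8, "z": 0, "wx": 0, "wy": 0, "wz": 4.7, "grip": -1},
])

```text
t: 4.72
position: [568.1, 1.6, 185.4]
orientation: [[-0.992, -0.128, -0.002], [-0.128, 0.992, 0.0], [0.002, 0.001, -1.0]]
ft_force: [-1.7, 0.4, -0.8]
gripper_width: 11.8
gripper_force: 39.2
```

Request:
carry_out([
  {"x": -1.73, "y": -2.7, "z": 0, "wx": 0, "wy": 0, "wz": 4.7, "grip": -1},
  {"x": -1.95, "y": -2.5, "z": 0, "wx": 0, "wy": 0, "wz": 4.7, "grip": -1},
  {"x": -2.15, "y": -2.4, "z": 0, "wx": 0, "wy": 0, "wz": 4.7, "grip": -1},
  {"x": 0, "y": 0, "z": 0, "wx": 0, "wy": 0, "wz": 0, "grip": -1},
  {"x": 0, "y": 0, "z": 0, "wx": 0, "wy": 0, "wz": 0, "grip": -1},
])

```text
t: 5.35
position: [629.3, -70.4, 185.6]
orientation: [[-0.993, 0.115, -0.003], [0.115, 0.993, 0.001], [0.003, 0.001, -1.0]]
ft_force: [-0.1, 0.1, -0.8]
gripper_width: 11.4
gripper_force: 39.2
```

```bash
python3 - <<'E'
from h import *
rows([629.5,-71,153],173.3,3)
E
```

```text
([-0.01, -0.02, 1.09], [0.01, -0.05, 0.04])
([-0.01, -0.02, 1.09], [0.01, -0.05, 0.04])
([-0.01, -0.02, 1.09], [0.01, -0.05, 0.04])
```

Descend to just above the mouth and take a close look before pushing in.

Request:
carry_out([
  {"x": 0, "y": -0.05, "z": 1.2, "wx": 0, "wy": 0, "wz": 0, "grip": -1},
  {"x": 0, "y": 0, "z": 1.2, "wx": 0, "wy": 0, "wz": 0, "grip": -1},
  {"x": 0, "y": 0, "z": 0.8, "wx": 0, "wy": 0, "wz": 0, "grip": -1},
  {"x": 0, "y": 0, "z": 0, "wx": 0, "wy": 0, "wz": 0, "grip": -1},
  {"x": 0, "y": 0, "z": 0, "wx": 0, "wy": 0, "wz": 0, "grip": -1},
])

```text
t: 5.98
position: [630.4, -71.3, 155.1]
orientation: [[-0.993, 0.115, 0.0], [0.115, 0.993, 0.0], [-0.0, 0.0, -1.0]]
ft_force: [0.3, -0.1, -0.8]
gripper_width: 11.4
gripper_force: 39.2
```

```bash
python3 - <<'E'
from h import *
a,t=manip.get_image("scene"),manip.get_image("top")
f=lambda i,u,v:cv2.resize(i["color"][v-25:v+25,u-20:u+20],(400,500),interpolation=cv2.INTER_CUBIC)
cv2.imwrite("pics/s4.png",cv2.hconcat([f(a,242,180),f(t,266,172)]))
E
```

```text
(no output)
```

View pics/s4.png

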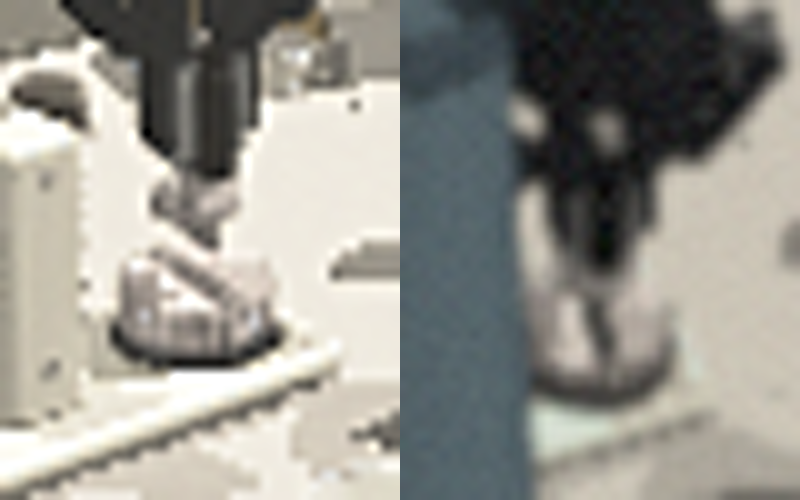

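The blade at scene crop (205,235) sits over the slot mouth at (200,275) and is aligned with it, about 13 mm above. I'll go in.

Request:
carry_out([
  {"x": 0, "y": 0, "z": 0.6, "wx": 0, "wy": 0, "wz": 0, "grip": -1},
  {"x": 0, "y": 0, "z": 0.6, "wx": 0, "wy": 0, "wz": 0, "grip": -1},
  {"x": 0, "y": 0, "z": 0.6, "wx": 0, "wy": 0, "wz": 0, "grip": -1},
  {"x": 0, "y": 0, "z": 0, "wx": 0, "wy": 0, "wz": 0, "grip": -1},
  {"x": 0, "y": 0, "z": 0, "wx": 0, "wy": 0, "wz": 0, "grip": -1},
])

```text
t: 6.7
position: [630.2, -71.4, 136.8]
orientation: [[-0.993, 0.115, -0.0], [0.115, 0.993, 0.0], [0.0, 0.0, -1.0]]
ft_force: [0.3, 0.1, -0.5]
gripper_width: 11.3
gripper_force: 39.2
```

Tip at about 31.6, below the 37 mm mouth, with no force: the blade is in. Seat it fully.

Request:
carry_out([
  {"x": 0, "y": 0, "z": 0.4, "wx": 0, "wy": 0, "wz": 0, "grip": -1},
  {"x": 0, "y": 0, "z": 0.2, "wx": 0, "wy": 0, "wz": 0, "grip": -1},
  {"x": 0, "y": 0, "z": 0.1, "wx": 0, "wy": 0, "wz": 0, "grip": -1},
  {"x": 0, "y": 0, "z": 0, "wx": 0, "wy": 0, "wz": 0, "grip": -1},
  {"x": 0, "y": 0, "z": 0, "wx": 0, "wy": 0, "wz": 0, "grip": -1},
])

```text
t: 7.32
position: [630.1, -71.3, 130.2]
orientation: [[-0.993, 0.115, 0.0], [0.115, 0.993, 0.0], [-0.0, 0.0, -1.0]]
ft_force: [-1.6, -0.6, 3.5]
gripper_width: 11.8
gripper_force: 39.7
```

Seated (z 130.2, light contact). Turn clockwise.

Request:
carry_out([
  {"x": 0, "y": 0, "z": 0, "wx": 0, "wy": 0, "wz": 8, "grip": -1},
  {"x": 0, "y": 0, "z": 0, "wx": 0, "wy": 0, "wz": 8, "grip": -1},
  {"x": 0, "y": 0, "z": 0, "wx": 0, "wy": 0, "wz": 8, "grip": -1},
  {"x": 0, "y": 0, "z": 0, "wx": 0, "wy": 0, "wz": 8, "grip": -1},
  {"x": 0, "y": 0, "z": 0, "wx": 0, "wy": 0, "wz": 8, "grip": -1},
])

```text
t: 7.95
position: [631.3, -70.2, 130.3]
orientation: [[-0.684, 0.729, 0.003], [0.729, 0.684, 0.003], [0.0, 0.004, -1.0]]
ft_force: [1.4, 4.3, 0.5]
gripper_width: 11.7
gripper_force: 39.4
```

```bash
python3 -c "
from h import *
s=manip.observe();print(s['torque'],s['ft_force'],s['position'],s['joints'])"
```

```text
[ 0.81779149 -0.38418329  0.07185969] [1.44995001 4.28509104 0.51089843] [631.3396461  -70.24616704 130.255463  ] [-12.14046743  33.93521058  -2.01592042  53.92924846   0.19284026
  34.66664972]
```

Request:
carry_out([
  {"x": 0, "y": 0, "z": 0, "wx": 0, "wy": 0, "wz": 8, "grip": -1},
  {"x": 0, "y": 0, "z": 0, "wx": 0, "wy": 0, "wz": 8, "grip": -1},
  {"x": 0, "y": 0, "z": 0, "wx": 0, "wy": 0, "wz": 8, "grip": -1},
  {"x": 0, "y": 0, "z": 0, "wx": 0, "wy": 0, "wz": 5, "grip": -1},
  {"x": 0, "y": 0, "z": 0, "wx": 0, "wy": 0, "wz": 3, "grip": -1},
])

```text
t: 8.57
position: [632.2, -69.8, 130.3]
orientation: [[-0.197, 0.98, 0.005], [0.98, 0.197, 0.004], [0.003, 0.005, -1.0]]
ft_force: [3.6, 5.7, -0.6]
gripper_width: 11.4
gripper_force: 39.2
```

```bash
python3 -c "
from h import *
s=manip.observe();print(s['torque'],s['ft_force'],s['position'],s['joints'])"
```

```text
[ 1.07014921 -0.85480966  0.11541996] [ 3.5906956   5.66823856 -0.55231145] [632.21940115 -69.83775925 130.32608642] [-12.11784309  33.95114322  -1.97651391  53.85880023   0.27331703
  66.51263986]
```

Request:
carry_out([
  {"x": 0, "y": 0, "z": 0, "wx": 0, "wy": 0, "wz": 3, "grip": -1},
  {"x": 0, "y": 0, "z": 0, "wx": 0, "wy": 0, "wz": 3, "grip": -1},
  {"x": 0, "y": 0, "z": 0, "wx": 0, "wy": 0, "wz": 2, "grip": -1},
  {"x": 0, "y": 0, "z": 0, "wx": 0, "wy": 0, "wz": 0, "grip": -1},
  {"x": 0, "y": 0, "z": 0, "wx": 0, "wy": 0, "wz": 0, "grip": -1},
])

```text
t: 9.2
position: [632.4, -69.8, 130.3]
orientation: [[-0.061, 0.998, 0.005], [0.998, 0.061, 0.004], [0.004, 0.005, -1.0]]
ft_force: [4.0, 3.7, -1.3]
gripper_width: 11.4
gripper_force: 39.2
```

```bash
python3 -c "
from h import *
s=manip.observe();print(s['torque'],s['ft_force'],s['position'],s['joints'])"
```

```text
[ 1.08543682 -0.97525101  0.00508162] [ 4.03888584  3.66213743 -1.2777757 ] [632.44180339 -69.82960823 130.33152883] [-12.1157133   33.95706644  -1.96517445  53.83989037   0.28080736
  74.40923239]
```

Request:
carry_out([
  {"x": 0, "y": 0, "z": 0, "wx": 0, "wy": 0, "wz": 3, "grip": -1},
  {"x": 0, "y": 0, "z": 0, "wx": 0, "wy": 0, "wz": 3, "grip": -1},
  {"x": 0, "y": 0, "z": 0, "wx": 0, "wy": 0, "wz": 2, "grip": -1},
  {"x": 0, "y": 0, "z": 0, "wx": 0, "wy": 0, "wz": 0, "grip": -1},
  {"x": 0, "y": 0, "z": 0, "wx": 0, "wy": 0, "wz": 0, "grip": -1},
])

```text
t: 9.82
position: [632.7, -69.8, 130.4]
orientation: [[0.076, 0.997, 0.006], [0.997, -0.077, 0.004], [0.004, 0.005, -1.0]]
ft_force: [5.3, 4.4, -2.5]
gripper_width: 11.6
gripper_force: 44.6
```

```bash
python3 -c "
from h import *
s=manip.observe();print(s['torque'],s['ft_force'],s['position'],s['joints'])"
```

```text
[ 1.02485915 -1.14329248  0.8969774 ] [ 5.30849717  4.3942433  -2.4828782 ] [632.73139093 -69.78304015 130.36085555] [-12.1023577   33.9627545   -1.95038321  53.81533463   0.27086689
  82.28547541]
```

Torque rose to 0.9 N m against 0.06 N m of friction, so the end stop is reached. Unload within the key's play, then release and lift.

Request:
carry_out([
  {"x": 0, "y": 0, "z": 0, "wx": 0, "wy": 0, "wz": -3, "grip": -1},
  {"x": 0, "y": 0, "z": 0, "wx": 0, "wy": 0, "wz": -1, "grip": -1},
  {"x": 0, "y": 0, "z": 0, "wx": 0, "wy": 0, "wz": 0, "grip": -0.5},
  {"x": 0, "y": 0, "z": 0, "wx": 0, "wy": 0, "wz": 0, "grip": 0.2},
  {"x": 0, "y": 0, "z": 0, "wx": 0, "wy": 0, "wz": 0, "grip": 0.2},
])

```text
t: 10.45
position: [630.0, -71.6, 129.8]
orientation: [[0.011, 1.0, -0.0], [1.0, -0.011, -0.0], [-0.0, -0.0, -1.0]]
ft_force: [0.1, 0.2, -0.4]
gripper_width: 51.1
gripper_force: 0.0
```

Request:
carry_out([
  {"x": 0, "y": 0, "z": -1, "wx": 0, "wy": 0, "wz": 0, "grip": 0.2},
  {"x": 0, "y": 0, "z": -3, "wx": 0, "wy": 0, "wz": 0, "grip": 0.2},
  {"x": 0, "y": 0, "z": -4, "wx": 0, "wy": 0, "wz": 0, "grip": 0.5},
  {"x": 0, "y": 0, "z": -3, "wx": 0, "wy": 0, "wz": 0, "grip": 1},
  {"x": 0, "y": 0, "z": -1, "wx": 0, "wy": 0, "wz": 0, "grip": 1},
])

```text
t: 11.08
position: [631.4, -71.7, 253.0]
orientation: [[0.011, 1.0, 0.005], [1.0, -0.011, -0.001], [-0.001, 0.005, -1.0]]
ft_force: [-0.3, -0.1, 0.6]
gripper_width: 85.2
gripper_force: 0.0
```

```bash
python3 - <<'E'
from h import *
a,t=manip.get_image("scene"),manip.get_image("top"); np.save("scene5.npy",a,allow_pickle=True); np.save("top5.npy",t,allow_pickle=True)
cv2.imwrite("pics/s5.png",cv2.hconcat([cv2.resize(a["color"][150:210,192:264],(360,300),interpolation=cv2.INTER_CUBIC),cv2.resize(t["color"][170:220,300:360],(360,300),interpolation=cv2.INTER_CUBIC)]))
for n,i,z in(("scene",a,0),("top",t,0)):
    P=pts(i); Z=P[...,2]; near=(np.hypot(P[...,0]-460,P[...,1]+257)<40)
    for lo,hi in((15,75),(80,95)):
        q=P[near&(Z>lo)&(Z<hi)]
        if len(q)>5: r=cv2.minAreaRect(q[:,:2].astype(np.float32)); print(n,lo,len(q),np.round(r[0],1),np.round(r[1],1),round(r[2],1),np.percentile(q,[3,50,97],axis=0).round(0).tolist())
print(manip.observe()["position"])
E
```

```text
top 15 139 [ 460.4 -256.9] [34.3 32.7] 83.7 [[446.0, -271.0, 17.0], [451.0, -254.0, 50.0], [475.0, -240.0, 73.0]]
top 80 34 [ 457.3 -255.3] [34.  30.3] 77.6 [[445.0, -272.0, 80.0], [459.0, -255.0, 85.0], [473.0, -239.0, 94.0]]
[630.82643749 -71.56077334 251.16374971]
```

View pics/s5.png

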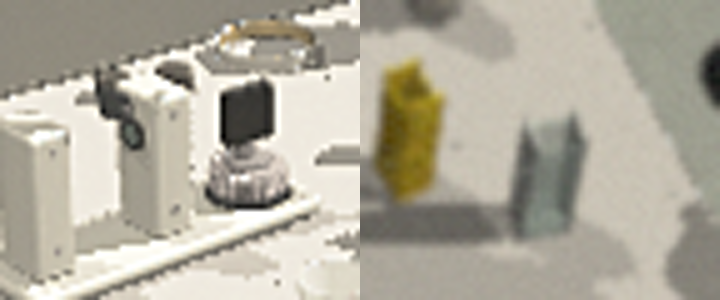

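The shutter has swung up off the lamp, whose lens shows at (130,135), and the key stands seated in the knob at (248,140). The clear cell is at native (331,200) in the top view, next to the yellow look-alike at (308,190). Next: cell corners and yaw.

```bash
python3 - <<'E'
from h import *
for n,f in(("scene","scene0.npy"),("top","top5.npy")):
    i=np.load(f,allow_pickle=True).item(); P=pts(i); Z=P[...,2]
    m=((np.hypot(P[...,0]-460,P[...,1]+257)<38)&(Z>7)&(Z<100)).astype(np.uint8)
    ct=max(cv2.findContours(m,0,2)[0],key=cv2.contourArea); h=cv2.approxPolyDP(cv2.convexHull(ct),1.0,True)[:,0]
    for a in h: print(n,a,"z0",ray(i,*a,4)[:2].round(0),"z84",ray(i,*a,84)[:2].round(0),"z92",ray(i,*a,92)[:2].round(0),"meas",P[a[1],a[0]].round(0))
    for lo in(20,40,60): # side faces by depth: yaw of planes, slices
        q=P[(m>0)&(Z>lo)&(Z<lo+20)][:,:2]; r=cv2.minAreaRect(q.astype(np.float32)); print(lo,np.round(r[0],1),np.round(r[1],1),round(r[2],1))
E
```

```text
scene [320 168] z0 [ 612. -424.] z84 [ 479. -288.] z92 [ 466. -274.] meas [ 463. -272.   94.]
scene [323 170] z0 [ 592. -420.] z84 [ 461. -284.] z92 [ 448. -270.] meas [ 449. -272.   91.]
scene [322 193] z0 [ 453. -278.] z84 [ 338. -158.] z92 [ 326. -146.] meas [ 447. -272.    8.]
scene [314 195] z0 [ 458. -247.] z84 [ 342. -130.] z92 [ 331. -118.] meas [ 451. -240.    9.]
scene [311 192] z0 [ 481. -255.] z84 [ 363. -137.] z92 [ 351. -125.] meas [ 472. -245.   10.]
scene [312 169] z0 [ 624. -394.] z84 [ 489. -261.] z92 [ 476. -248.] meas [ 475. -247.   92.]
20 [ 453.2 -252.9] [36.8 26.2] 55.4
40 [ 453.8 -252.5] [39.4 27.5] 47.8
60 [ 460.4 -259.1] [38.1 33. ] 83.2
top [335 188] z0 [ 529. -309.] z84 [ 474. -274.] z92 [ 469. -271.] meas [ 469. -271.   91.]
top [337 191] z0 [ 514. -310.] z84 [ 460. -275.] z92 [ 454. -272.] meas [ 455. -272.   91.]
top [335 206] z0 [ 453. -276.] z84 [ 403. -243.] z92 [ 398. -239.] meas [ 447. -271.   14.]
top [326 208] z0 [ 455. -242.] z84 [ 405. -210.] z92 [ 399. -207.] meas [ 452. -239.    9.]
top [325 200] z0 [ 490. -252.] z84 [ 437. -221.] z92 [ 432. -217.] meas [ 473. -242.   29.]
top [327 189] z0 [ 534. -279.] z84 [ 479. -246.] z92 [ 473. -243.] meas [ 473. -243.   92.]
20 [ 459.5 -254.5] [30.3 25.9] 88.3
40 [ 460.  -255.6] [30.2 32.1] 0.5
60 [ 460.4 -257.8] [34.5 31.3] 77.3
```

```bash
python3 - <<'E'
from h import *
rows([461,-257,215],172,10)
E
```

```text
([-1.87, -1.68, 0.36], [0.01, 0.01, -8.26])
([-1.61, -1.93, 0.36], [0.01, 0.01, -8.26])
([-1.32, -2.14, 0.36], [0.01, 0.01, -8.26])
([-1.0, -2.31, 0.36], [0.01, 0.01, -8.26])
([-0.65, -2.43, 0.36], [0.01, 0.01, -8.26])
([-0.3, -2.5, 0.36], [0.01, 0.01, -8.26])
([0.06, -2.51, 0.36], [0.01, 0.01, -8.26])
([0.42, -2.48, 0.36], [0.01, 0.01, -8.26])
([0.78, -2.39, 0.36], [0.01, 0.01, -8.26])
([1.11, -2.26, 0.36], [0.01, 0.01, -8.26])
```

Request:
carry_out([
  {"x": -1.87, "y": -1.68, "z": 0, "wx": 0, "wy": 0, "wz": -8.26, "grip": 1},
  {"x": -1.61, "y": -1.93, "z": 0, "wx": 0, "wy": 0, "wz": -8.26, "grip": 1},
  {"x": -1.32, "y": -2.14, "z": 0.4, "wx": 0, "wy": 0, "wz": -8.26, "grip": 1},
  {"x": -1.0, "y": -2.31, "z": 0.4, "wx": 0, "wy": 0, "wz": -8.26, "grip": 1},
  {"x": -0.65, "y": -2.43, "z": 0.4, "wx": 0, "wy": 0, "wz": -8.26, "grip": 1},
])

```text
t: 11.8
position: [543.7, -164.3, 235.8]
orientation: [[-0.656, 0.755, -0.003], [0.755, 0.656, 0.001], [0.003, -0.001, -1.0]]
ft_force: [-0.1, -1.3, 0.4]
gripper_width: 85.7
gripper_force: 0.0
```

Request:
carry_out([
  {"x": -0.3, "y": -2.5, "z": 0.5, "wx": 0, "wy": 0, "wz": -8.26, "grip": 1},
  {"x": 0.06, "y": -2.51, "z": 0.5, "wx": 0, "wy": 0, "wz": -8.26, "grip": 1},
  {"x": 0.42, "y": -2.48, "z": 0.5, "wx": 0, "wy": 0, "wz": -8.26, "grip": 1},
  {"x": 0.78, "y": -2.39, "z": 0.5, "wx": 0, "wy": 0, "wz": -8.26, "grip": 1},
  {"x": 1.11, "y": -2.26, "z": 0.4, "wx": 0, "wy": 0, "wz": -8.26, "grip": 1},
])

```text
t: 12.42
position: [458.7, -256.7, 211.8]
orientation: [[-0.991, 0.135, -0.003], [0.135, 0.991, 0.002], [0.003, 0.002, -1.0]]
ft_force: [0.6, -0.4, -0.5]
gripper_width: 85.7
gripper_force: 0.0
```

Request:
carry_out([
  {"x": 0, "y": 0, "z": 0.2, "wx": 0, "wy": 0, "wz": 0, "grip": 1},
  {"x": 0, "y": 0, "z": 0, "wx": 0, "wy": 0, "wz": 0, "grip": 1},
  {"x": 0, "y": 0, "z": 0, "wx": 0, "wy": 0, "wz": 0, "grip": 1},
  {"x": 0, "y": 0, "z": 0, "wx": 0, "wy": 0, "wz": 0, "grip": 1},
  {"x": 0, "y": 0, "z": 0, "wx": 0, "wy": 0, "wz": 0, "grip": 1},
])

```text
t: 13.05
position: [460.7, -256.6, 212.0]
orientation: [[-0.99, 0.139, 0.0], [0.139, 0.99, -0.0], [-0.0, -0.0, -1.0]]
ft_force: [-0.3, -0.4, -0.6]
gripper_width: 85.3
gripper_force: 0.0
```

```bash
python3 - <<'E'
from h import *
a,t=manip.get_image("scene"),manip.get_image("top"); np.save("scene6.npy",a,allow_pickle=True); np.save("top6.npy",t,allow_pickle=True)
cv2.imwrite("pics/s6.png",cv2.hconcat([cv2.resize(a["color"][130:210,280:350],(350,400),interpolation=cv2.INTER_CUBIC),cv2.resize(t["color"][145:225,295:365],(350,400),interpolation=cv2.INTER_CUBIC)]))
rows([461,-257,126],172,3)
E
```

```text
([-0.01, -0.01, 2.87], [-0.0, 0.01, 0.0])
([-0.02, -0.01, 2.87], [-0.0, 0.01, 0.0])
([-0.02, -0.01, 2.87], [-0.0, 0.01, 0.0])
```

View pics/s6.png

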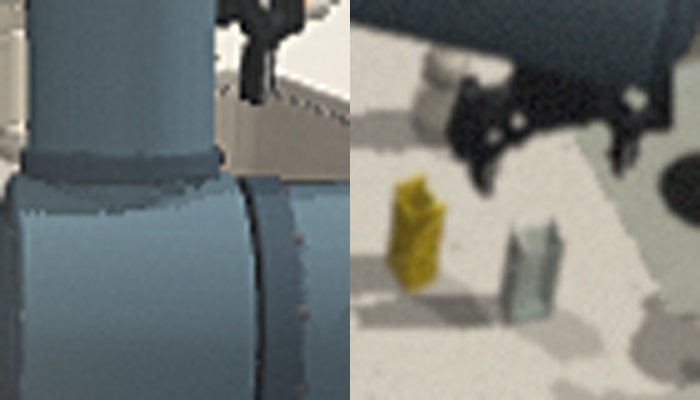

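The fingers at (483,185) and (620,170) straddle the clear cell at (532,275), and the yellow one at (415,235) is well outside. I'll descend and measure the centring before closing.

Request:
carry_out([
  {"x": 0, "y": 0, "z": 2.5, "wx": 0, "wy": 0, "wz": 0, "grip": 1},
  {"x": 0, "y": 0, "z": 2.5, "wx": 0, "wy": 0, "wz": 0, "grip": 1},
  {"x": 0, "y": 0, "z": 2.0, "wx": 0, "wy": 0, "wz": 0, "grip": 1},
  {"x": 0, "y": 0, "z": 1.4, "wx": 0, "wy": 0, "wz": 0, "grip": 1},
  {"x": 0, "y": 0, "z": 0, "wx": 0, "wy": 0, "wz": 0, "grip": 1},
])

```text
t: 13.78
position: [459.8, -256.4, 127.0]
orientation: [[-0.99, 0.139, -0.002], [0.139, 0.99, 0.001], [0.002, 0.001, -1.0]]
ft_force: [0.5, 0.1, 0.4]
gripper_width: 85.6
gripper_force: 0.0
```

```bash
python3 - <<'E'
from h import *
s=manip.observe(); o=s["position"]; R=s["orientation"]; print(o)
i=manip.get_image("top"); np.save("top7.npy",i,allow_pickle=True); P=pts(i); g=cv2.cvtColor(i["color"],cv2.COLOR_BGR2GRAY); L=(P-o)@R
near=(abs(L[...,0])<30)&(abs(L[...,1])<70)
for nm,m in(("finger",near&(g<70)&(L[...,2]>25)&(L[...,2]<75)),("cell",near&(g>85)&(P[...,2]>15)&(P[...,2]<97)&(abs(L[...,1])<30))):
    q=L[m]
    for sgn in(-1,1):
        k=q[q[:,1]*sgn>0]
        if len(k)>3: print(nm,sgn,len(k),np.percentile(k,[3,50,97],axis=0).round(1).tolist())
E
```

```text
[ 459.76348623 -256.38064127  127.01190138]
finger -1 14 [[-1.5, -48.0, 27.0], [10.0, -42.9, 38.0], [14.4, -41.4, 47.9]]
finger 1 12 [[1.2, 50.0, 27.0], [9.7, 52.9, 35.5], [15.1, 57.0, 43.5]]
cell -1 88 [[-13.9, -17.3, 38.3], [8.3, -9.9, 63.7], [13.5, -1.3, 106.6]]
cell 1 96 [[-13.0, 0.5, 34.3], [7.9, 12.3, 68.9], [14.6, 16.6, 107.4]]
```

The cell is centred between the fingers to about 0.5 mm. Close gently.

Request:
carry_out([
  {"x": 0, "y": 0, "z": 0, "wx": 0, "wy": 0, "wz": 0, "grip": 0.2},
  {"x": 0, "y": 0, "z": 0, "wx": 0, "wy": 0, "wz": 0, "grip": 0},
  {"x": 0, "y": 0, "z": 0, "wx": 0, "wy": 0, "wz": 0, "grip": -0.15},
  {"x": 0, "y": 0, "z": 0, "wx": 0, "wy": 0, "wz": 0, "grip": -0.25},
  {"x": 0, "y": 0, "z": 0, "wx": 0, "wy": 0, "wz": 0, "grip": -0.4},
], newtons=30)

```text
t: 14.45
position: [460.6, -257.1, 128.3]
orientation: [[-0.99, 0.139, 0.001], [0.139, 0.99, -0.001], [-0.001, -0.001, -1.0]]
ft_force: [-0.1, -0.5, 2.7]
gripper_width: 32.0
gripper_force: 29.4
```

Request:
carry_out([
  {"x": 0, "y": 0, "z": 0, "wx": 0, "wy": 0, "wz": 0, "grip": -0.6},
  {"x": 0, "y": 0, "z": 0, "wx": 0, "wy": 0, "wz": 0, "grip": -1},
  {"x": 0, "y": 0, "z": 0, "wx": 0, "wy": 0, "wz": 0, "grip": -1},
  {"x": 0, "y": 0, "z": 0, "wx": 0, "wy": 0, "wz": 0, "grip": -1},
  {"x": 0, "y": 0, "z": 0, "wx": 0, "wy": 0, "wz": 0, "grip": -1},
], newtons=30)

```text
t: 15.08
position: [460.6, -257.1, 128.3]
orientation: [[-0.99, 0.139, 0.001], [0.139, 0.99, -0.001], [-0.001, -0.001, -1.0]]
ft_force: [-0.5, -0.3, 5.8]
gripper_width: 32.0
gripper_force: 29.6
```

Gripped by the frosted faces (32.0 mm wide, 29.6 N). The cell's underside is 128.3 mm below the TCP, so the target TCP z is 187.3. Lift first.

Request:
carry_out([
  {"x": 0, "y": 0, "z": -1.5, "wx": 0, "wy": 0, "wz": 0, "grip": -1},
  {"x": 0, "y": 0, "z": -3.5, "wx": 0, "wy": 0, "wz": 0, "grip": -1},
  {"x": 0, "y": 0, "z": -4, "wx": 0, "wy": 0, "wz": 0, "grip": -1},
  {"x": 0, "y": 0, "z": -3.5, "wx": 0, "wy": 0, "wz": 0, "grip": -1},
  {"x": 0, "y": 0, "z": -1.5, "wx": 0, "wy": 0, "wz": 0, "grip": -1},
])

```text
t: 15.7
position: [461.0, -257.2, 270.3]
orientation: [[-0.99, 0.139, 0.003], [0.139, 0.99, -0.002], [-0.003, -0.001, -1.0]]
ft_force: [0.8, -0.1, -2.2]
gripper_width: 32.0
gripper_force: 29.9
```

```bash
python3 - <<'E'
from h import *
rows([624,54.5,270],93,10)
for n in("scene5","top5"):
    i=np.load(n+".npy",allow_pickle=True).item(); P=pts(i); Z=P[...,2]; g=cv2.cvtColor(i["color"],cv2.COLOR_BGR2GRAY)
    for lo,hi in((-20,40),(70,130)):
        s=P[(abs(Z-115)<5)&(abs(P[...,0]-622)<45)&(P[...,1]>lo)&(P[...,1]<hi)&(g>130)]
        if len(s)>5: print(n,"post",len(s),np.percentile(s[:,:2],[3,50,97],axis=0).round(1).tolist())
E
```

```text
([-1.18, 3.31, 0.0], [0.01, 0.02, 7.9])
([-0.71, 3.44, 0.0], [0.01, 0.02, 7.9])
([-0.23, 3.51, 0.0], [0.01, 0.02, 7.9])
([0.25, 3.51, 0.0], [0.01, 0.02, 7.9])
([0.73, 3.44, 0.0], [0.01, 0.02, 7.9])
([1.2, 3.31, 0.0], [0.01, 0.02, 7.9])
([1.64, 3.11, 0.0], [0.01, 0.02, 7.9])
([2.05, 2.86, 0.0], [0.01, 0.02, 7.9])
([2.43, 2.55, 0.0], [0.01, 0.02, 7.9])
([2.75, 2.19, 0.0], [0.01, 0.02, 7.9])
scene5 post 63 [[602.3, -8.0], [620.6, 7.8], [643.0, 19.5]]
scene5 post 68 [[598.5, 86.8], [616.0, 102.1], [641.7, 113.7]]
top5 post 61 [[600.1, 89.2], [624.4, 102.3], [641.6, 115.1]]
```

Request:
carry_out([
  {"x": -1.18, "y": 3.31, "z": 0, "wx": 0, "wy": 0, "wz": 7.9, "grip": -1},
  {"x": -0.71, "y": 3.44, "z": 0, "wx": 0, "wy": 0, "wz": 7.9, "grip": -1},
  {"x": -0.23, "y": 3.51, "z": 0, "wx": 0, "wy": 0, "wz": 7.9, "grip": -1},
  {"x": 0.25, "y": 3.51, "z": 0, "wx": 0, "wy": 0, "wz": 7.9, "grip": -1},
  {"x": 0.73, "y": 3.44, "z": 0, "wx": 0, "wy": 0, "wz": 7.9, "grip": -1},
])

```text
t: 16.32
position: [541.7, -99.8, 266.8]
orientation: [[-0.672, 0.74, -0.002], [0.74, 0.672, 0.001], [0.002, -0.001, -1.0]]
ft_force: [-0.7, -0.1, -0.7]
gripper_width: 31.6
gripper_force: 29.9
```

Request:
carry_out([
  {"x": 1.2, "y": 3.31, "z": 0, "wx": 0, "wy": 0, "wz": 7.9, "grip": -1},
  {"x": 1.64, "y": 3.11, "z": 0, "wx": 0, "wy": 0, "wz": 7.9, "grip": -1},
  {"x": 2.05, "y": 2.86, "z": 0, "wx": 0, "wy": 0, "wz": 7.9, "grip": -1},
  {"x": 2.43, "y": 2.55, "z": 0, "wx": 0, "wy": 0, "wz": 7.9, "grip": -1},
  {"x": 2.75, "y": 2.19, "z": 0, "wx": 0, "wy": 0, "wz": 7.9, "grip": -1},
])

```text
t: 16.95
position: [623.2, 56.0, 266.7]
orientation: [[-0.048, 0.999, -0.002], [0.999, 0.048, 0.0], [0.0, -0.002, -1.0]]
ft_force: [0.6, -0.5, -0.1]
gripper_width: 32.0
gripper_force: 29.9
```

Request:
carry_out([
  {"x": 0, "y": 0, "z": 0, "wx": 0, "wy": 0, "wz": 0, "grip": -1},
  {"x": 0, "y": 0, "z": 0, "wx": 0, "wy": 0, "wz": 0, "grip": -1},
  {"x": 0, "y": 0, "z": 0, "wx": 0, "wy": 0, "wz": 0, "grip": -1},
  {"x": 0, "y": 0, "z": 0, "wx": 0, "wy": 0, "wz": 0, "grip": -1},
  {"x": 0, "y": 0, "z": 0, "wx": 0, "wy": 0, "wz": 0, "grip": -1},
])

```text
t: 17.58
position: [623.3, 54.3, 268.1]
orientation: [[-0.051, 0.999, 0.0], [0.999, 0.051, 0.0], [0.0, 0.0, -1.0]]
ft_force: [0.0, 0.5, -0.9]
gripper_width: 32.0
gripper_force: 29.9
```

```bash
python3 - <<'E'
from h import *
s=manip.observe(); o=s["position"]; print(o,s["joints"].round(1))
for n in("scene","top"):
    i=manip.get_image(n); np.save(n+"8.npy",i,allow_pickle=True); P=pts(i); Z=P[...,2]; g=cv2.cvtColor(i["color"],cv2.COLOR_BGR2GRAY); L=P-o
    q=P[(abs(L[...,0])<30)&(abs(L[...,1])<24)&(Z>135)&(Z<190)&(g>85)]
    if len(q)>5: r=cv2.minAreaRect(q[:,:2].astype(np.float32)); print(n,"cell",len(q),np.percentile(q,[3,50,97],axis=0).round(1).tolist(),r)
    for lo,hi in((-20,40),(70,130)):
        k=P[(abs(Z-115)<5)&(abs(P[...,0]-622)<45)&(P[...,1]>lo)&(P[...,1]<hi)&(g>130)]
        if len(k)>5: print(n,"post",len(k),np.percentile(k[:,:2],[3,50,97],axis=0).round(1).tolist())
rows([624,54.5,187.3],93,4)
E
```

```text
[623.26315523  54.2517     268.07402853] [-0.8 28.3  9.6 71.3  0.  86.2]
scene cell 179 [[603.1, 38.9, 142.7], [609.1, 59.1, 166.0], [635.2, 64.4, 188.7]] ((616.013671875, 55.708106994628906), (38.62034606933594, 29.05914306640625), 43.75233840942383)
scene post 63 [[604.5, -10.5], [620.8, 7.4], [647.1, 21.2]]
scene post 70 [[598.8, 86.1], [617.6, 103.3], [639.3, 114.1]]
top post 50 [[600.6, -6.3], [619.9, 3.7], [644.2, 15.3]]
([-0.0, 0.02, 2.02], [0.0, -0.0, -0.01])
([-0.0, 0.02, 2.02], [0.0, -0.0, -0.01])
([-0.0, 0.02, 2.02], [0.0, -0.0, -0.01])
([-0.0, 0.02, 2.02], [0.0, -0.0, -0.01])
```

The cell hangs at the right place over the gap. The camera reads about 1–1.5 mm short of the robot's own position, so the gate is at about (623,54.4). Lower into the light path.

Request:
carry_out([
  {"x": 0, "y": 0, "z": 2.0, "wx": 0, "wy": 0, "wz": 0, "grip": -1},
  {"x": 0, "y": 0, "z": 2.2, "wx": 0, "wy": 0, "wz": 0, "grip": -1},
  {"x": 0, "y": 0, "z": 2.2, "wx": 0, "wy": 0, "wz": 0, "grip": -1},
  {"x": 0, "y": 0, "z": 1.3, "wx": 0, "wy": 0, "wz": 0, "grip": -1},
  {"x": 0, "y": 0, "z": 0.4, "wx": 0, "wy": 0, "wz": 0, "grip": -1},
])

```text
t: 18.3
position: [623.0, 54.8, 186.2]
orientation: [[-0.052, 0.999, -0.001], [0.999, 0.052, 0.0], [0.0, -0.001, -1.0]]
ft_force: [-0.5, 0.4, -1.7]
gripper_width: 32.2
gripper_force: 30.0
```

Request:
carry_out([
  {"x": 0, "y": 0, "z": 0, "wx": 0, "wy": 0, "wz": 0, "grip": -1},
  {"x": 0, "y": 0, "z": 0, "wx": 0, "wy": 0, "wz": 0, "grip": -1},
  {"x": 0, "y": 0, "z": 0, "wx": 0, "wy": 0, "wz": 0, "grip": -1},
  {"x": 0, "y": 0, "z": 0, "wx": 0, "wy": 0, "wz": 0, "grip": -1},
  {"x": 0, "y": 0, "z": 0, "wx": 0, "wy": 0, "wz": 0, "grip": -1},
])

```text
t: 18.92
position: [623.4, 54.8, 187.1]
orientation: [[-0.052, 0.999, 0.0], [0.999, 0.052, 0.0], [0.0, 0.0, -1.0]]
ft_force: [0.1, -0.4, -0.8]
gripper_width: 32.2
gripper_force: 30.0
```

```bash
python3 - <<'E'
from h import *
s=manip.observe(); o=s["position"]; print(o)
i=manip.get_image("scene"); P=pts(i); Z=P[...,2]; g=cv2.cvtColor(i["color"],cv2.COLOR_BGR2GRAY); L=P-o
cv2.imwrite("pics/s9.png",cv2.resize(i["color"][140:215,185:265],(800,600) if 0 else (640,600),interpolation=cv2.INTER_CUBIC))
q=P[(abs(L[...,0])<30)&(abs(L[...,1])<24)&(Z>50)&(Z<105)&(g>85)]
print("cell",len(q),np.percentile(q,[1,3,50,97],axis=0).round(1).tolist())
a=P[165:190,185:215].reshape(-1,3); a=a[(abs(a[:,1]-100)<25)&(a[:,2]>40)&(a[:,2]<105)]; print("sensor post front x",np.percentile(a,[5,30,50],axis=0).round(1).tolist())
E
```

```text
[623.44694358  54.82052393 187.05254296]
cell 160 [[600.9, 37.0, 58.6], [602.5, 39.5, 60.8], [609.3, 59.6, 82.9], [635.4, 65.1, 104.0]]
sensor post front x [[598.8, 88.0, 71.1], [601.9, 101.6, 81.0], [604.9, 110.8, 87.7]]
```

View pics/s9.png

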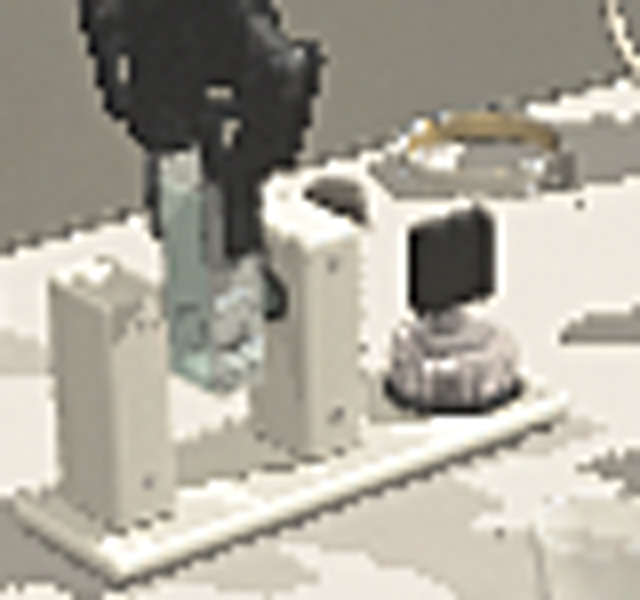

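The picture shows the cell upright between the posts at (215,280), clear of both. The lamp lens at (272,290) is uncovered, and the key stands in the knob at (450,300). Hand in.

```bash
python3 -c "
from workcell import manip
print(manip.job_done())"
```

```text
the job is handed in; nothing more can be done
None
```

I've handed the job in: the key is seated in the knob and turned to its end stop with the shutter off the lamp, and the arm is holding the cell upright by its frosted faces midway in the light path, within about 1–2 mm by camera; the verdict wasn't shown.

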